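Hang the keyhole tray bracket on its screw

ROBOT

A 7-joint arm with a two-finger parallel gripper is mounted at the origin on the work surface; the furniture and walls round the work are solid. World frame = base frame: x ahead of the robot, y to its left, z up, the work surface at z = 0. Lengths are in m, angles in rad, forces in N, time in s.
With the tool pointing down it reaches from about 0.4 to 0.875 m from the base axis. Payload 19.3 kg.
Tool frame: the origin (TCP) lies on the mounting face of the last link; the fingertips stand 173 mm ahead of it and the grasp point (between the pads) lies 155 mm ahead of it (bot.grip_point_offset is the distance from the TCP to the grasp point, in m); z points along the fingers, y is the line along which they close (so a half turn about z gives the same grasp; the last joint's range is limited). The gripper opens to 85 mm and grips with 20 to 120 N. Pads are 22 mm wide; open, the fingers measure 114 mm over their backs; the gripper's body (76 mm by 85 mm) begins 54 mm behind the grasp point. The pads swing forward as they close: fully open they stand 13 mm farther back than shut.
Start: joints at [-1.413, 0.521, -0.036, 1.599, 0.021, 1.021, -0.113], TCP at [0.141, 0.609, 0.405] pointing down, gripper open.
Joint ranges: [-2.91, 2.91], [-0.3, 2.13], [-1.5, 1.42], [0.17, 2.43], [-1.26, 4.41], [0.16, 1.93], [-2.52, 2.52]. Speed limits (rad/s): [1.89, 1.89, 2.39, 2.39, 3.01, 3.01, 3.01].

INTERFACE

Orientations are given as [roll, pitch, yaw] about the fixed x, y, z axes, in that order (R = Rz(yaw) Ry(pitch) Rx(roll)).
In Python, from workcell import bot gives the robot as it stands.
- The arm moves only by the tool arm_command, never from a script. Its argument "deltas" is a list of rows, each a list of 3 entries, a list of its own where there are three numbers: the shift along the tool's x, y, z in cm, then the turn, a rotation vector about the tool's x, y, z in rad, then the finger opening in cm, from 0 to 8.54. In form: [[[tx, ty, tz], [rx, ry, rz], claw], ...]. A call has 1 to 20 rows; each row shifts and turns the commanded pose from where the row before left it, along the tool's axes as they then stand; what a row does not reach is not made up. A row lasts 1/10 s, in which the tool goes at most 50 mm and 8.59 degrees, less where a joint would pass 70% of its speed; a pose out of reach is approached as far as the arm can. A call with a gripper value outside its range is refused whole. The fingers move at their own pace and stop on an object; "newtons" is the grip in N (left out, the last holds). Time passes only in rows, so rows that do not move let the fingers close. It gives the time, the measured TCP pose, the force, the opening and the grip force at its end, in the units of the state.
- bot.observe(): the state, without advancing time (a new reading comes with each control period).
- bot.grab_frame(name): name is "scene" or "top"; returns a dict with "frame" (420x560x3 uint8, red, green, blue), "K" (3x3 intrinsics, pixels), "rvec" (rotation vector, rad) and "tvec" (3), from world to camera coordinates, as OpenCV has them. Camera axes: x right, y down, z forward; pixel columns grow to the right and rows downward; lengths in m; the calibration is good to about 2 mm. A picture is of the moment at which its call begins. There is no depth.
- bot.job_done(): hands the job in; it is judged then, once.
Trained networks look in a picture, given as the dict that the camera call returned (one of the last four; its "shot" number tells which), for a name from the list of things; names that differ only in an ending like _2 or _b are one class to them, and where a whole thing is asked for, a point or a joint stands for the part that bears it (a point fixed in the world has none). Each returns a list of dicts, best first, with "p" (0 to 1); they miss things now and then, are a little off and sometimes report something else, mostly with a low value. They report only what shows in the picture. A call takes as long as a camera call. They do not tell look-alikes from the thing itself.
- bot.find_in(name, picture): "rect" ([left, top, width, height] in pixels, round what is visible of it).
- bot.mark_of(name, picture): "at" ([column, row] in pixels: a listed point, or the origin of a listed thing).
The state is a dict: "clock": time; "qpos": joint angles; "qd": joint speeds; "joint_efforts": joint torques, N m; "position": TCP position; "tool_rot": TCP orientation; "force": force on the tool from outside, world axes, zero at the start; "moment": the same for the moment, N m; "grip_width": finger opening in m; "finger_force": force on a finger pad.
Only numpy, scipy, OpenCV 4.12 (cv2) and the standard library are available. Lean on these libraries where they do the work, as an engineer would, in place of code of your own. Each camera call takes 0.05 s, during which the arm holds its last target. There are 200 camera calls.

TASK

Hang the small tray bracket with the keyhole in its back plate (the one with the orange grip fin) on the screw of the blue upright board: bring the screw's head through the wide part of the keyhole, then lower the bracket until it hangs from the end of the narrow slot, and let go. Leave the other bracket, the one with the green fin, where it stands.

Things in the scene. Friction and masses are not known exactly. Their poses are not given: they have to be found in the camera images.
- bracket_grip (a point): On the grey keyhole bracket (loose, 0.3 kg): 96 wide (y), tray with 14 lips, 125 high back plate on its +x side. Point inside its orange upright grip fin, 95 above the underside; the fin is 14 thick (y), 44 long (x), ends 15 above this point, free on both sides. x runs to the back plate (6 thick, faces 52 and 58 mm from here), y left, z up. Stands upright at the start. Sizes in mm.
- keyhole_seat (a point): Where the screw's axis lies in the bracket's back plate when it hangs home: 55 mm in +x and 1 mm above bracket_grip, mid-plate, same axes. From here down: slot 13 mm wide (ends 4 mm above, goes to 11 mm below), funnel widening to 44 mm at 30 mm below, then the wide hole, centre 36 mm below, lower edge 58 mm below this point.
- screw (a point): Fixed level screw on the blue upright board, 221 mm above the bench; point on its axis mid-shank. Shank 8 mm thick, sticks out along -x of this frame, towards the robot; y left along the board, z up. 18 mm gap between board and head: board face 9 mm behind the point (+x), head's back 9 mm before it. Head 22 mm across, 6 thick. Board 110 wide, top at 258 mm; foot 12 high, 30 mm before its face.
- spare_grip (a point): The same point on the other bracket: same sizes, but with a green fin and no keyhole in its back plate. To be left alone. (The fixed gauges on the bench round the work: those either side of the brackets are about 0.2 m high, the tall one left of the blue board about 0.3 m.)
Not all that is in view belongs to the job. Of the things that look like the part that bears screw, the smaller one is meant.

How it is judged:
By the outcome, as a careful person would: the job done as asked, in the order asked, and still so for the second after the job is handed in, with the robot touching nothing.
It also fails if it takes over 48 s, if anything falls off the work surface, if the arm or the gripper's body presses on something with over 40 N, if the wrist force passes 120 N, or if a joint passes its speed limit or range.

## Working session

There is one attempt and no reset: what is moved stays moved. The work goes in short steps, Python scripts to look and compute and a tool call to move; the robot and the scene stay as the last step left them, time stands still between calls to the robot, and variables do not carry over. Pictures are saved under pics/ and viewed, at most 10 in all, crops included, and the job is handed in when it is done.

Besides the shell and the picture viewer there is one more tool, called after ">>>" as a command line: name --argument value ..., lists and objects as JSON in quotes. arm_command: Moves the arm, as the interface text tells. Its arguments: {"type":"object","properties":{"deltas":{"type":"array","items":{"type":"array"}},"newtons":{"type":"number"}},"required":["deltas"]}

```bash
mkdir -p pics && cat > h.py <<'E'
import numpy as np, cv2
from workcell import bot
def P(f):
    R=cv2.Rodrigues(np.array(f["rvec"],float))[0]; return np.array(f["K"])@np.c_[R,np.array(f["tvec"],float).reshape(3)]
def tri(f1,a,f2,b):
    X=cv2.triangulatePoints(P(f1),P(f2),np.array(a,float).reshape(2,1),np.array(b,float).reshape(2,1))[:,0]
    X=X[:3]/X[3]; return X, np.linalg.norm(proj(f1,X)-a), np.linalg.norm(proj(f2,X)-b)
def proj(f,X):
    p=P(f)@np.r_[X,1]; return p[:2]/p[2]
def ray(f,px,z):
    M=P(f); A=np.c_[M[:,0],M[:,1],-np.r_[px,1]]; return np.linalg.solve(A,-(M[:,2]*z+M[:,3]))[:2]
E
python3 - <<'E'
from h import *
s=bot.observe(); print({k:np.round(s[k],3) for k in("clock","position","tool_rot","grip_width","force")})
ims=[]
for c in("scene","top"):
    f=bot.grab_frame(c); ims.append(f["frame"]); 
    R=cv2.Rodrigues(np.array(f["rvec"],float))[0]; print(c,"cam at",np.round(-R.T@np.array(f["tvec"]).reshape(3),3))
    for n in("bracket_grip","keyhole_seat","screw","spare_grip"):
        print(n,[(np.round(d["at"],1).tolist(),round(d["p"],2)) for d in bot.mark_of(n,f)],[(np.round(d["rect"]).tolist(),round(d["p"],2)) for d in bot.find_in(n,f)])
    cv2.imwrite(f"pics/{c}0.png",f["frame"][:,:,::-1])
E
```

```text
{'clock': np.float64(0.0), 'position': array([0.141, 0.609, 0.404]), 'tool_rot': array([-3.14 ,  0.   ,  2.914]), 'grip_width': np.float64(0.086), 'force': array([0.136, 0.161, 0.423])}
scene cam at [-0.033 -0.893  1.221]
bracket_grip [([316.8, 288.8], 0.56)] [([302.0, 266.0, 39.0, 49.0], 0.92)]
keyhole_seat [([333.5, 281.7], 0.66)] [([302.0, 269.0, 35.0, 48.0], 0.65)]
screw [([159.1, 149.2], 0.84), ([304.5, 183.1], 0.71)] [([294.0, 164.0, 44.0, 68.0], 0.85), ([168.0, 138.0, 49.0, 81.0], 0.72)]
spare_grip [([374.3, 260.6], 0.81)] [([350.0, 244.0, 48.0, 50.0], 0.59)]
top cam at [ 0.275 -0.012  1.466]
bracket_grip [([360.3, 211.3], 0.89)] [([343.0, 194.0, 36.0, 27.0], 0.79)]
keyhole_seat [([368.1, 194.9], 0.68)] [([343.0, 190.0, 37.0, 39.0], 0.63)]
screw [([173.1, 304.7], 0.69), ([271.8, 176.7], 0.57)] [([146.0, 245.0, 80.0, 68.0], 0.88), ([259.0, 152.0, 38.0, 43.0], 0.59)]
spare_grip [([359.9, 155.6], 0.64)] [([343.0, 135.0, 32.0, 33.0], 0.57)]
```

View pics/scene0.png

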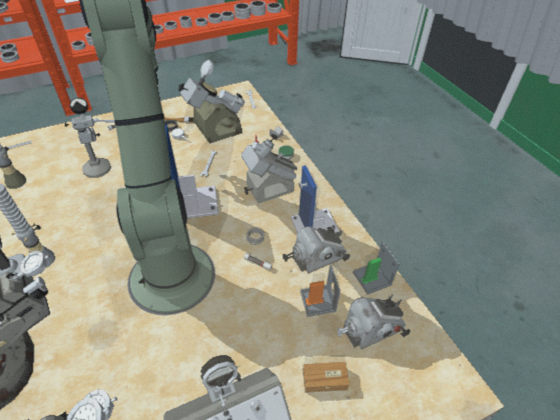

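View pics/top0.png

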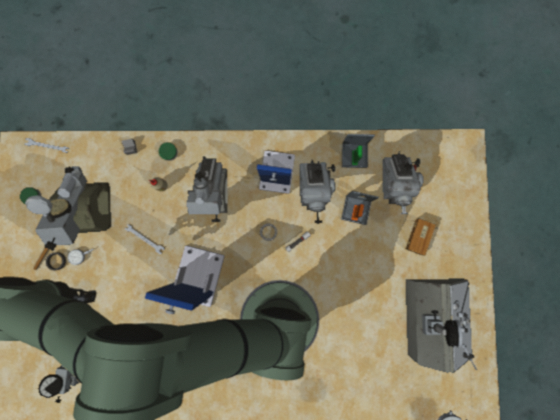

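The scene view shows the orange-fin bracket at (318,290), the green-fin one at (375,268), and blue boards at (308,197) and (175,165). In the top view these are at (357,209), (357,153), (275,172) and (180,295). The board at (275,172) is the smaller one, so it is the one meant. I'll confirm with an enlarged crop.

```bash
python3 - <<'E'
from h import *
s=bot.grab_frame("scene"); t=bot.grab_frame("top")
for n in("bracket_grip","keyhole_seat","spare_grip"):
    a=bot.mark_of(n,s); b=bot.mark_of(n,t)
    if a and b: print(n,[np.round(v,4) for v in tri(s,a[0]["at"],t,b[0]["at"])],a[0]["p"],b[0]["p"])
for a in bot.mark_of("screw",s):
  for b in bot.mark_of("screw",t): print("screw",np.round(a["at"],1),np.round(b["at"],1),[np.round(v,4) for v in tri(s,a["at"],t,b["at"])])
A=cv2.resize(s["frame"][150:330,280:420],None,fx=3,fy=3,interpolation=cv2.INTER_CUBIC)
B=cv2.resize(t["frame"][130:240,250:380],None,fx=2.9,fy=3,interpolation=cv2.INTER_CUBIC)
C=np.zeros((540,800,3),np.uint8); C[:,:420]=A; C[:330,420:420+B.shape[1]]=B[:,:380]
cv2.imwrite("pics/crop1.png",C[:,:,::-1])
E
```

```text
bracket_grip [array([ 0.3964, -0.2882,  0.0765]), np.float64(1.8529), np.float64(1.9595)] 0.72 0.89
keyhole_seat [array([ 0.4434, -0.3044,  0.1063]), np.float64(0.5411), np.float64(0.5704)] 0.88 0.79
spare_grip [array([ 0.5918, -0.2895,  0.0943]), np.float64(0.3244), np.float64(0.3518)] 0.59 0.72
screw [157.5 149.3] [270.2 177. ] [array([ 0.2187, -0.0224,  0.6314]), np.float64(75.5532), np.float64(95.5074)]
screw [157.5 149.3] [172.7 305.4] [array([0.0922, 0.3141, 0.2831]), np.float64(1.1764), np.float64(1.6192)]
screw [157.5 149.3] [358.4 210.7] [array([ 0.1739, -0.1737,  0.7038]), np.float64(69.3306), np.float64(86.3408)]
screw [306.7 179. ] [270.2 177. ] [array([0.4982, 0.0197, 0.239 ]), np.float64(2.9841), np.float64(3.8242)]
screw [306.7 179. ] [172.7 305.4] [array([0.283 , 0.0017, 0.5865]), np.float64(97.3076), np.float64(121.9241)]
screw [306.7 179. ] [358.4 210.7] [array([ 0.3658, -0.2081,  0.484 ]), np.float64(2.9438), np.float64(3.5515)]
screw [331.  282.2] [270.2 177. ] [array([ 0.6546,  0.0296, -0.4971]), np.float64(7.4393), np.float64(8.5603)]
screw [331.  282.2] [172.7 305.4] [array([-0.1439, -1.3008,  3.3279]), np.float64(207.2788), np.float64(216.7898)]
screw [331.  282.2] [358.4 210.7] [array([ 0.4151, -0.2916,  0.1024]), np.float64(7.4122), np.float64(8.0254)]
```

View pics/crop1.png

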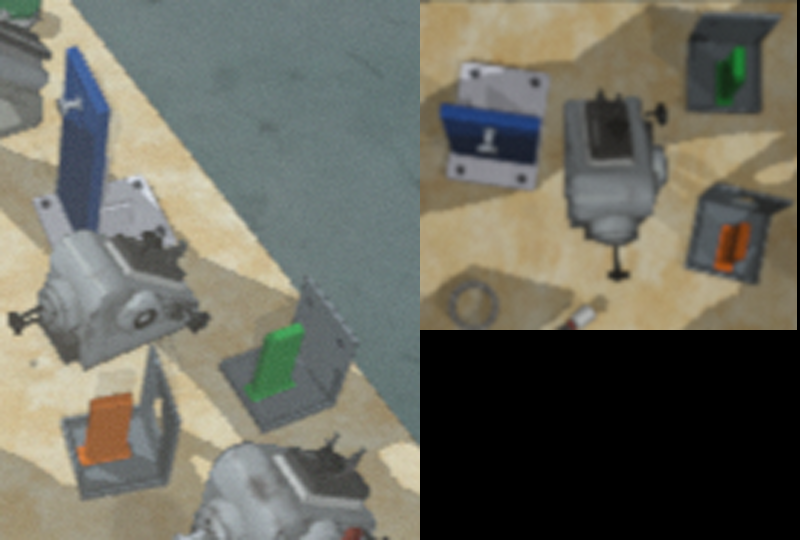

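The crop shows the keyhole slot in the orange bracket's plate (crop 155,405) and the screw on the small blue board (crop 72,104 in scene; 488,140 in top). Next I fit simple box models to the colour masks to get positions and yaws.

```bash
cat >> h.py <<'E'
from scipy.optimize import minimize
def mask(f,kind,roi):
    hsv=cv2.cvtColor(f["frame"],cv2.COLOR_RGB2HSV); lo,hi={"blue":((105,110,30),(130,255,255)),"orange":((3,150,60),(16,255,255))}[kind]
    m=cv2.inRange(hsv,lo,hi); x0,y0,x1,y1=roi; o=np.zeros_like(m); o[y0:y1,x0:x1]=m[y0:y1,x0:x1]
    n,l,st,_=cv2.connectedComponentsWithStats(o); return ((l==1+np.argmax(st[1:,4]))*255).astype(np.uint8)
def boxmask(f,p,xr,yr,zr):
    x,y,yaw=p; c,s=np.cos(yaw),np.sin(yaw); S=8
    pts=np.array([proj(f,[x+c*a-s*b,y+s*a+c*b,z]) for a in xr for b in yr for z in zr])
    return pts
def score(f,m,p,xr,yr,zr,roi,S=6):
    x0,y0,x1,y1=roi; M=cv2.resize(m[y0:y1,x0:x1],None,fx=S,fy=S,interpolation=cv2.INTER_LINEAR)/255.
    pts=(boxmask(f,p,xr,yr,zr)-[x0,y0]+.5)*S-.5
    r=np.zeros(M.shape,np.uint8); cv2.fillConvexPoly(r,np.int32(np.round(cv2.convexHull(np.float32(pts))*16)),1,shift=4)
    return np.abs(M-r).sum()/S**2
E
python3 - <<'E'
from h import *
s=bot.grab_frame("scene"); t=bot.grab_frame("top")
rb=((285,150,335,245),(250,145,305,195)); ro=((295,270,335,315),(340,190,380,230))
def hull(m):
    h=cv2.convexHull(cv2.findNonZero(m)); o=np.zeros_like(m); cv2.fillConvexPoly(o,h,255); return o
mb=[hull(mask(f,"blue",r)) for f,r in zip((s,t),rb)]; mo=[mask(f,"orange",r) for f,r in zip((s,t),ro)]
print([int((m>0).sum()) for m in mb+mo],[cv2.boundingRect(m) for m in mb+mo])
def run(F,x0):
    best=None
    for k in range(4):
        st=np.array(x0) if best is None else best.x
        sim=np.vstack([st]+[st+np.eye(len(st))[i]*([.012,.012,.15]+[.01]*9)[i]*(-1)**k for i in range(len(st))])
        best=minimize(F,st,method="Nelder-Mead",options=dict(initial_simplex=sim,xatol=1e-4,fatol=.05,maxiter=600))
    return best
# board: x,y,yaw of face centre, thickness
F=lambda q: sum(score(f,m,q[:3],(0,q[3]),(-.055,.055),(q[4],.258),r) for f,m,r in zip((s,t),mb,rb))
b=run(F,[.52,.015,-.15,.012,.012]); print("board",b.x.round(4),b.fun,[score(f,m,b.x[:3],(0,b.x[3]),(-.055,.055),(b.x[4],.258),r) for f,m,r in zip((s,t),mb,rb)])
for f,r,m in zip((s,t),rb,mb): print("each",run(lambda q: score(f,m,q[:3],(0,b.x[3]),(-.055,.055),(b.x[4],.258),r),b.x[:3]).x.round(4))
G=lambda q: sum(score(f,m,q[:3],(-.022,.022),(-.007,.007),(q[3],.110),r) for f,m,r in zip((s,t),mo,ro))
g=run(G,[.396,-.288,-.2,.02]); print("fin",g.x.round(4),g.fun)
x,y,w=b.x[:3]; c,sn=np.cos(w),np.sin(w)
sc=np.array([x-.009*c,y-.009*sn,.221]); print("screw",sc.round(4))
# overlay
V=[]
for f,x0,y0,rr in((s,285,150,0),(t,250,130,0)):
    k=4; im=cv2.resize(f["frame"][y0:y0+165,x0:x0+(65 if f is s else 130)],None,fx=3.6,fy=3.6,interpolation=cv2.INTER_CUBIC)
    d=lambda X: tuple(int(v) for v in (proj(f,X)-[x0,y0]+.5)*3.6)
    def poly(p,xyz,col):
        x,y,w=p; c,sn=np.cos(w),np.sin(w)
        cv2.polylines(im,[np.array([d([x+c*a-sn*e,y+sn*a+c*e,z]) for a,e,z in xyz])],True,col,1)
    poly(b.x,[(0,-.055,.258),(0,.055,.258),(0,.055,.012),(0,-.055,.012)],(255,255,0)); poly(b.x,[(-.018,0,.221),(0,0,.221)],(255,0,0))
    poly(g.x,[(-.022,-.007,.11),(-.022,.007,.11),(.022,.007,.11),(.022,-.007,.11)],(0,255,255))
    poly(g.x,[(.052,-.048,.125),(.052,.048,.125),(.058,.048,.125),(.058,-.048,.125)],(255,0,255)); poly(g.x,[(.058,-.048,.0),(.058,.048,.0),(.058,.048,.125),(.058,-.048,.125)],(0,255,0))
    V.append(im)
h=max(v.shape[0] for v in V); V=[cv2.copyMakeBorder(v,0,h-v.shape[0],0,0,cv2.BORDER_CONSTANT) for v in V]
cv2.imwrite("pics/ov1.png",np.hstack(V)[:600,:800,::-1])
E
```

```text
[233, 362, 271, 127] [(302, 166, 14, 28), (257, 165, 34, 13), (306, 282, 18, 23), (352, 205, 12, 16)]
board [ 0.4893  0.0138 -0.1495  0.0281  0.2398] 157.46579520697168 [np.float64(81.36568627450981), np.float64(76.10010893246186)]
each [ 0.4896  0.0081 -0.2206]
each [ 0.4889  0.0151 -0.121 ]
fin [ 0.3909 -0.2854 -0.2341  0.0024] 116.6574074074074
screw [0.4804 0.0151 0.221 ]Traceback (most recent call last):
  File "<stdin>", line 31, in <module>
  File "<stdin>", line 29, in poly
ValueError: too many values to unpack (expected 3)
```

```bash
python3 - <<'E'
from h import *
s=bot.grab_frame("scene"); t=bot.grab_frame("top")
np.savez("f0.npz",s=s["frame"],t=t["frame"])
V=[]
for f,(x0,y0,x1,y1) in((s,(290,155,335,255)),(t,(250,145,310,205)),(s,(295,262,345,322)),(t,(335,185,395,235))):
    k=6; V.append(cv2.resize(f["frame"][y0:y1,x0:x1],None,fx=k,fy=k,interpolation=cv2.INTER_CUBIC))
C=np.zeros((600,660,3),np.uint8); C[:,:270]=V[0]; C[:360,290:650]=V[1]; D=np.zeros((380,800,3),np.uint8); D[:360,:300]=V[2]; D[:300,310:670]=V[3]
for i,M in enumerate((C,D)): cv2.imwrite(f"pics/z{i}.png",M[:,:,::-1])
E
```

```text
(no output)
```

View pics/z0.png

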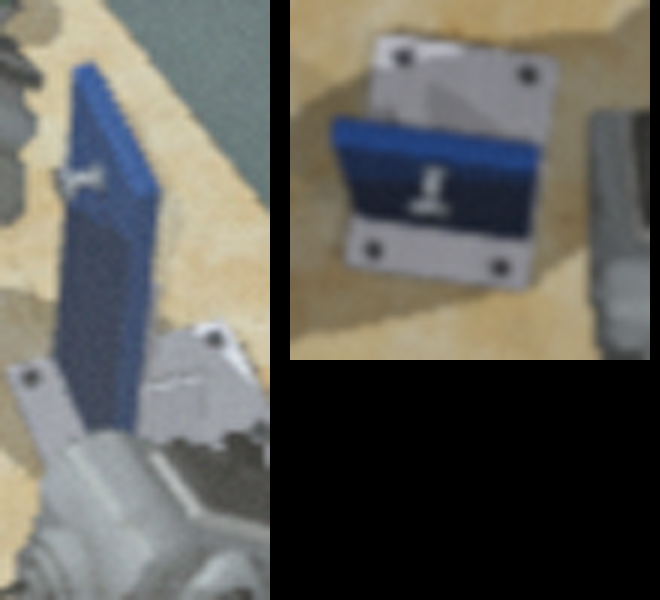

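View pics/z1.png

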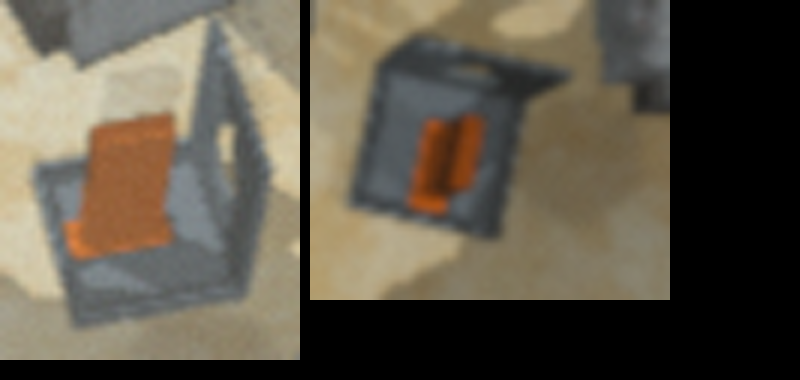

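The crops show clear corners. Board: top edge (335,118)–(540,143), screw head (428,210). Bracket: plate top edge (417,36)–(572,72), fin top strip (476,117)–(463,190), with the keyhole visible. I'll fit poses to these corners.

```bash
python3 - <<'E'
from h import *
from scipy.optimize import least_squares
s=bot.grab_frame("scene"); t=bot.grab_frame("top")
def px(c,o,off=0): return np.array([o[0]+(c[0]-off+.5)/6-.5,o[1]+(c[1]+.5)/6-.5])
def W(p,a,b,z): c,n=np.cos(p[2]),np.sin(p[2]); return [p[0]+c*a-n*b,p[1]+n*a+c*b,z]
B=[(s,px(c,(290,155)),m) for c,m in [((76,70),lambda q:(0,.055,.258)),((95,66),lambda q:(q[3],.055,.258)),((133,192),lambda q:(0,-.055,.258)),((158,188),lambda q:(q[3],-.055,.258)),((57,370),lambda q:(0,.055,.012)),((64,180),lambda q:(-.021,0,.221)),((100,177),lambda q:(0,0,.221))]]
B+=[(t,px(c,(250,145),290),m) for c,m in [((335,118),lambda q:(q[3],.055,.258)),((540,143),lambda q:(q[3],-.055,.258)),((338,141),lambda q:(0,.055,.258)),((540,160),lambda q:(0,-.055,.258)),((357,217),lambda q:(0,.055,.012)),((527,238),lambda q:(0,-.055,.012)),((428,210),lambda q:(-.024,0,.221)),((433,170),lambda q:(0,0,.221))]]
K=[(s,px(c,(295,262)),m) for c,m in [((213,22),lambda q:(.055,.048,.125)),((268,172),lambda q:(.055,-.048,.125)),((243,298),lambda q:(.058,-.048,0)),((78,325),lambda q:(q[3],-.048,0)),((37,168),lambda q:(q[3],.048,.014)),((94,126),lambda q:(-.022,0,.11)),((174,117),lambda q:(.022,0,.11))]]
K+=[(t,px(c,(335,185),310),m) for c,m in [((417,36),lambda q:(.058,.048,.125)),((572,72),lambda q:(.058,-.048,.125)),((350,207),lambda q:(q[3],.048,.014)),((497,238),lambda q:(q[3],-.048,.014)),((463,190),lambda q:(-.022,0,.11)),((476,117),lambda q:(.022,0,.11))]]
for n,L,x0 in(("board face",B,[.5,.015,-.15,.012]),("bracket",K,[.395,-.287,-.2,-.05])):
    R=lambda q: np.concatenate([proj(f,W(q,*m(q)))-p for f,p,m in L])
    r=least_squares(R,x0,loss="soft_l1"); print(n,r.x.round(4)); print((R(r.x).reshape(-1,2)).round(1).tolist())
    if n[1]=="o": print("screw",np.round(W(r.x,-.009,0,.221),4))
E
```

```text
board face [ 0.5053  0.0125 -0.145   0.0122]
[[-0.7, -1.0], [-0.4, -1.0], [0.8, 0.5], [0.2, 0.4], [-0.8, -2.0], [0.1, 0.6], [0.0, -0.1], [-0.2, -0.3], [0.5, 0.3], [-1.2, -0.4], [-0.0, 1.3], [-0.1, -0.3], [0.6, 0.2], [0.4, 0.0], [0.6, -0.6]]
screw [0.4964 0.0138 0.221 ]
bracket [ 0.3922 -0.2865 -0.2324 -0.0345]
[[-0.2, -0.8], [-0.3, 0.3], [0.2, 0.4], [-0.5, 1.0], [-0.6, -0.9], [-0.8, 1.5], [-0.2, 0.6], [-0.8, -0.6], [0.5, -0.4], [-0.1, -1.0], [0.7, -0.3], [-0.5, -0.3], [-0.1, -0.5]]
```

```bash
cat >> h.py <<'E'
from scipy.spatial.transform import Rotation as Ro
def rows(wps,n):
    """world xyz waypoints -> tool-axis steps in cm at the present orientation"""
    s=bot.observe(); R=Ro.from_euler("xyz",s["tool_rot"]).as_matrix(); p=np.vstack([s["position"],wps])
    return np.round((np.diff(p,axis=0)@R)*100,1).tolist()
E
python3 - <<'E'
from h import *
print(np.round(Ro.from_euler("xyz",bot.observe()["tool_rot"]).as_matrix(),3).tolist())
th=np.linspace(1.343,-.631,26)[1:]; r=np.linspace(.625,.4855,26)[1:]
up=[[.141,.609,z] for z in(.45,.49,.53,.57)]
w=up+[[a*np.cos(b),a*np.sin(b),.57] for a,b in zip(r,th)]
R=rows(w,0); print(len(R)); print(R)
E
```

```text
[[-0.974, 0.226, 0.0], [0.226, 0.974, 0.0], [-0.0, 0.0, -1.0]]
29
[[0.0, 0.0, -4.5], [-0.0, 0.0, -4.0], [-0.0, 0.0, -4.0], [-0.0, 0.0, -4.0], [-4.9, -0.8, -0.0], [-4.8, -1.1, -0.0], [-4.6, -1.5, -0.0], [-4.4, -1.8, -0.0], [-4.2, -2.2, -0.0], [-4.0, -2.5, -0.0], [-3.8, -2.8, -0.0], [-3.5, -3.0, -0.0], [-3.2, -3.3, -0.0], [-2.9, -3.5, -0.0], [-2.6, -3.7, -0.0], [-2.3, -3.8, -0.0], [-2.0, -4.0, -0.0], [-1.6, -4.1, -0.0], [-1.3, -4.1, -0.0], [-0.9, -4.2, -0.0], [-0.6, -4.2, -0.0], [-0.2, -4.2, -0.0], [0.1, -4.2, -0.0], [0.4, -4.1, -0.0], [0.7, -4.0, -0.0], [1.1, -3.9, -0.0], [1.4, -3.7, -0.0], [1.6, -3.6, -0.0], [1.9, -3.4, -0.0]]
```

>>> arm_command --deltas '[[[0, 0, -4.5], [0, 0, 0], 4], [[0, 0, -4], [0, 0, 0], 4], [[0, 0, -4], [0, 0, 0], 4], [[0, 0, -4], [0, 0, 0], 4], [[-4.9, -0.8, 0], [0, 0, 0], 4], [[-4.8, -1.1, 0], [0, 0, 0], 4], [[-4.6, -1.5, 0], [0, 0, 0], 4], [[-4.4, -1.8, 0], [0, 0, 0], 4], [[-4.2, -2.2, 0], [0, 0, 0], 4], [[-4.0, -2.5, 0], [0, 0, 0], 4], [[-3.8, -2.8, 0], [0, 0, 0], 4], [[-3.5, -3.0, 0], [0, 0, 0], 4], [[-3.2, -3.3, 0], [0, 0, 0], 4], [[-2.9, -3.5, 0], [0, 0, 0], 4], [[-2.6, -3.7, 0], [0, 0, 0], 4], [[-2.3, -3.8, 0], [0, 0, 0], 4], [[-2.0, -4.0, 0], [0, 0, 0], 4]]'

```text
clock: 3.5
position: [0.5246, 0.1692, 0.5697]
tool_rot: [3.142, 0.0, 2.914]
force: [0.3, 0.6, 0.3]
grip_width: 0.0399
finger_force: 0.0
```

>>> arm_command --deltas '[[[-1.6, -4.1, 0], [0, 0, 0], 4], [[-1.3, -4.1, 0], [0, 0, 0], 4], [[-0.9, -4.2, 0], [0, 0, 0], 4], [[-0.6, -4.2, 0], [0, 0, 0], 4], [[-0.2, -4.2, 0], [0, 0, 0], 4], [[0.1, -4.2, 0], [0, 0, 0], 4], [[0.4, -4.1, 0], [0, 0, 0], 4], [[0.7, -4.0, 0], [0, 0, 0], 4], [[1.1, -3.9, 0], [0, 0, 0], 4], [[1.4, -3.7, 0], [0, 0, 0], 4], [[1.6, -3.6, 0], [0, 0, 0], 4], [[1.9, -3.4, 0], [0, 0, 0], 4], [[0, 0, 0], [0, 0, 0], 4], [[0, 0, 0], [0, 0, 0], 4]]'

```text
clock: 4.9
position: [0.3906, -0.2882, 0.5699]
tool_rot: [3.141, 0.001, 2.912]
force: [0.6, 0.3, -0.1]
grip_width: 0.04
finger_force: 0.0
```

```bash
python3 - <<'E'
from h import *
s=bot.observe(); print({k:np.round(s[k],3) for k in("clock","qpos","position","tool_rot","grip_width","force")})
print(rows([[.392,-.2865,.57],[.392,-.2865,.25]],0))
E
```

```text
{'clock': np.float64(4.9), 'qpos': array([ 0.093,  0.155,  0.491,  1.729, -0.076,  1.276,  1.943]), 'position': array([ 0.391, -0.288,  0.57 ]), 'tool_rot': array([3.141e+00, 1.000e-03, 2.912e+00]), 'grip_width': np.float64(0.04), 'force': array([ 0.587,  0.272, -0.084])}
[[-0.1, 0.2, -0.0], [0.0, -0.0, 32.0]]
```

>>> arm_command --deltas '[[[-0.1, 0.2, 4], [0, 0, 0], 4], [[0, 0, 4.5], [0, 0, 0], 4], [[0, 0, 4.5], [0, 0, 0], 4], [[0, 0, 4.5], [0, 0, 0], 4], [[0, 0, 4.5], [0, 0, 0], 4], [[0, 0, 4], [0, 0, 0], 4], [[0, 0, 2], [0, 0, 0], 4], [[0, 0, 2], [0, 0, 0], 4], [[0, 0, 1], [0, 0, 0], 4], [[0, 0, 1], [0, 0, 0], 4], [[0, 0, 0], [0, 0, 0], 4]]'

```text
clock: 6.0
position: [0.3927, -0.2857, 0.2491]
tool_rot: [3.141, -0.001, 2.914]
force: [0.5, 0.2, 0.9]
grip_width: 0.0398
finger_force: 0.0
```

>>> arm_command --deltas '[[[0, 0, 0], [0, 0, 0], 1], [[0, 0, 0], [0, 0, 0], 1], [[0, 0, 0], [0, 0, 0], 1], [[0, 0, 0], [0, 0, 0], 1], [[0, 0, 0], [0, 0, 0], 1], [[0, 0, 0], [0, 0, 0], 1]]' --newtons 60

```text
clock: 6.6
position: [0.3927, -0.2862, 0.2504]
tool_rot: [-3.141, 0.001, 2.914]
force: [-1.3, 0.3, 7.2]
grip_width: 0.0134
finger_force: 60.7
```

```bash
python3 - <<'E'
from h import *
w=[[.3927,-.286,.28],[.3927,-.286,.32],[.3927,-.286,.365],[.3927,-.286,.41],[.3927,-.286,.455],[.3927,-.286,.49],[.3927,-.286,.51]]
w+=[list(np.array([.3927,-.286,.51])*(1-k)+np.array([.4024,.0275,.51])*k) for k in np.linspace(0,1,10)[1:]]
print(rows(w,0))
E
```

```text
[[0.0, 0.0, -3.0], [-0.0, -0.0, -4.0], [-0.0, -0.0, -4.5], [-0.0, -0.0, -4.5], [-0.0, -0.0, -4.5], [-0.0, -0.0, -3.5], [-0.0, -0.0, -2.0], [0.7, 3.4, -0.0], [0.7, 3.4, -0.0], [0.7, 3.4, -0.0], [0.7, 3.4, -0.0], [0.7, 3.4, -0.0], [0.7, 3.4, -0.0], [0.7, 3.4, -0.0], [0.7, 3.4, -0.0], [0.7, 3.4, -0.0]]
```

>>> arm_command --deltas '[[[0, 0, -1], [0, 0, 0], 1], [[0, 0, -3], [0, 0, 0], 1], [[0, 0, -4], [0, 0, 0], 1], [[0, 0, -4], [0, 0, 0], 1], [[0, 0, -4.5], [0, 0, 0], 1], [[0, 0, -4.5], [0, 0, 0], 1], [[0, 0, -3], [0, 0, 0], 1], [[0, 0, -2], [0, 0, 0], 1], [[0.7, 3.4, 0], [0, 0, 0], 1], [[0.7, 3.4, 0], [0, 0, 0], 1], [[0.7, 3.4, 0], [0, 0, 0], 1], [[0.7, 3.4, 0], [0, 0, 0], 1], [[0.7, 3.4, 0], [0, 0, 0], 1], [[0.7, 3.4, 0], [0, 0, 0], 1], [[0.7, 3.4, 0], [0, 0, 0], 1], [[0.7, 3.4, 0], [0, 0, 0], 1], [[0.7, 3.4, 0], [0, 0, 0], 1], [[0, 0, 0], [0, 0, -0.083], 1], [[0, 0, 0], [0, 0, 0], 1], [[0, 0, 0], [0, 0, 0], 1]]'

```text
clock: 8.6
position: [0.4, 0.0256, 0.51]
tool_rot: [-3.141, 0.0, 2.994]
force: [0.2, -0.1, -2.3]
grip_width: 0.0131
finger_force: 59.7
```

```bash
python3 - <<'E'
from h import *
s=bot.observe(); print({k:np.round(s[k],4) for k in("clock","qpos","position","tool_rot","grip_width","force")})
print(rows([[.4024,.0275,.51],[.4024,.0275,.411]],0))
E
```

```text
{'clock': np.float64(8.6), 'qpos': array([-0.3998,  0.0289,  0.1936,  1.999 , -0.0059,  1.114 ,  1.2193]), 'position': array([0.4   , 0.0256, 0.51  ]), 'tool_rot': array([-3.1415e+00,  3.0000e-04,  2.9938e+00]), 'grip_width': np.float64(0.0131), 'force': array([ 0.2148, -0.103 , -2.3195])}
[[-0.2, 0.2, 0.0], [0.0, 0.0, 9.9]]
```

>>> arm_command --deltas '[[[-0.2, 0.2, 3], [0, 0, 0], 1], [[0, 0, 3], [0, 0, 0], 1], [[0, 0, 2.4], [0, 0, 0], 1], [[0, 0, 1.5], [0, 0, 0], 1], [[0, 0, 0], [0, 0, 0], 1], [[0, 0, 0], [0, 0, 0], 1]]'

```text
clock: 9.2
position: [0.4027, 0.0274, 0.4113]
tool_rot: [-3.141, 0.0, 2.995]
force: [-0.3, -0.2, -1.9]
grip_width: 0.0134
finger_force: 59.7
```

```bash
python3 - <<'E'
from h import *
s=bot.observe(); print({k:np.round(s[k],4) for k in("clock","position","tool_rot","force")})
a=bot.grab_frame("scene"); b=bot.grab_frame("top")
for n in("bracket_grip","keyhole_seat","screw"):
    A=bot.mark_of(n,a);B=bot.mark_of(n,b); print(n,[(np.round(d["at"],1).tolist(),round(d["p"],2)) for d in A],[(np.round(d["at"],1).tolist(),round(d["p"],2)) for d in B])
C=np.zeros((600,800,3),np.uint8); A=cv2.resize(a["frame"][140:240,255:345],None,fx=6,fy=6,interpolation=cv2.INTER_CUBIC)[:, :400]
A=cv2.resize(a["frame"][145:245,270:336],None,fx=6,fy=6,interpolation=cv2.INTER_CUBIC); B=cv2.resize(b["frame"][150:220,245:310],None,fx=6,fy=6,interpolation=cv2.INTER_CUBIC)
C[:,:396]=A; C[:420,400:790]=B; cv2.imwrite("pics/pre.png",C[:,:,::-1])
E
```

```text
{'clock': np.float64(9.2), 'position': array([0.4027, 0.0274, 0.4113]), 'tool_rot': array([-3.1414e+00,  1.0000e-04,  2.9946e+00]), 'force': array([-0.273 , -0.1696, -1.8527])}
bracket_grip [([281.4, 181.7], 0.67)] []
keyhole_seat [([291.9, 177.6], 0.78)] []
screw [([307.7, 182.0], 0.67)] [([172.6, 304.9], 0.94), ([273.9, 176.5], 0.56)]
```

View pics/pre.png

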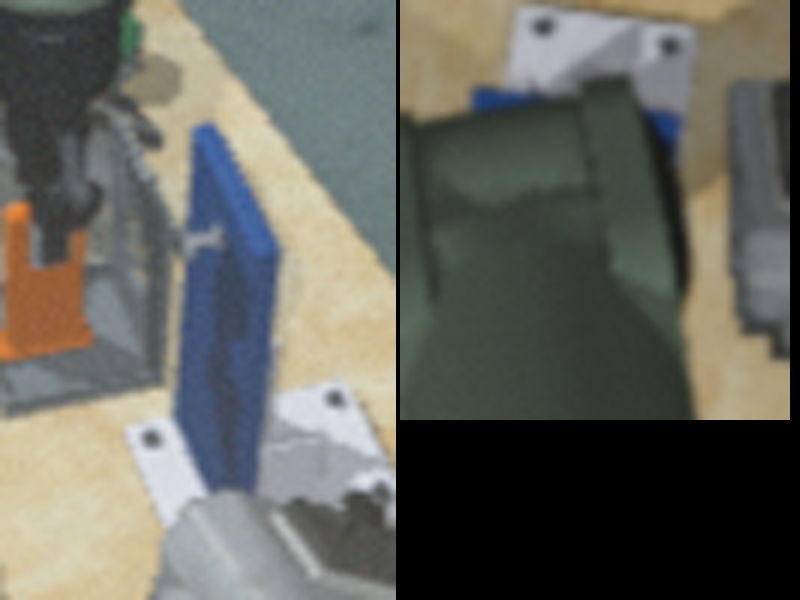

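The scene crop shows the held bracket upright, plate edge at about (165,225)–(160,382), just in front of the screw head at (181,240) and shank base at (218,237). In the top view the arm hides both. I'll compare predicted and seen pixels.

```bash
python3 - <<'E'
from h import *
a=bot.grab_frame("scene"); s=bot.observe(); g=np.array(s["position"])-[0,0,.155]; w=s["tool_rot"][2]-np.pi
def W(o,w,a,b,z): c,n=np.cos(w),np.sin(w); return np.array([o[0]+c*a-n*b,o[1]+n*a+c*b,o[2]+z])
crop=lambda X:((proj(a,X)-[270,145]+.5)*6-.5).round(0).tolist()
for n,v in dict(plate_bot_my_back=(.058,-.048,-.095),plate_top_my_back=(.058,-.048,.03),plate_top_my_front=(.052,-.048,.03),plate_top_py_back=(.058,.048,.03),fin_top_front=(-.022,0,.015),fin_top_rear=(.022,0,.015)).items(): print(n,crop(W(g,w,*v)))
S=np.array([.4964,.0138,.221])
for n,v in dict(head_front=(-.015,0,0),head_back=(-.009,0,0),base=(.009,0,0),board_top_py=(.009,.055,.037),board_top_my=(.009,-.055,.037)).items(): print(n,crop(W(S,-.145,*v)))
for d in np.eye(3)*.005: print("5mm",(np.array(crop(S+d))-crop(S)))
im=a["frame"][145:245,270:336].copy(); im=cv2.resize(im,None,fx=6,fy=6,interpolation=cv2.INTER_CUBIC)
def L(P_,col): cv2.polylines(im,[np.int32([crop(p) for p in P_])],True,col,1)
L([W(g,w,.058,y,z) for y,z in((-.048,-.095),(-.048,.03),(.048,.03),(.048,-.095))],(255,255,0))
L([W(g,w,x,0,.015) for x in(-.022,.022)],(0,255,255)); L([W(S,-.145,x,0,0) for x in(-.015,.009)],(255,0,0))
L([W(S,-.145,.009,y,z) for y,z in((-.055,-.209),(-.055,.037),(.055,.037),(.055,-.209))],(0,255,0))
A=cv2.resize(a["frame"][145:245,270:336],None,fx=6,fy=6,interpolation=cv2.INTER_CUBIC)
cv2.imwrite("pics/ovl.png",np.hstack([im,A])[:,:,::-1])
E
```

```text
plate_bot_my_back [164.0, 386.0]
plate_top_my_back [175.0, 224.0]
plate_top_my_front [164.0, 226.0]
plate_top_py_back [119.0, 108.0]
fin_top_front [4.0, 213.0]
fin_top_rear [82.0, 198.0]
head_front [180.0, 245.0]
head_back [190.0, 243.0]
base [220.0, 237.0]
board_top_py [192.0, 124.0]
board_top_my [258.0, 255.0]
5mm [ 8. -3.]
5mm [-4. -6.]
5mm [ 0. -7.]
```

View pics/ovl.png

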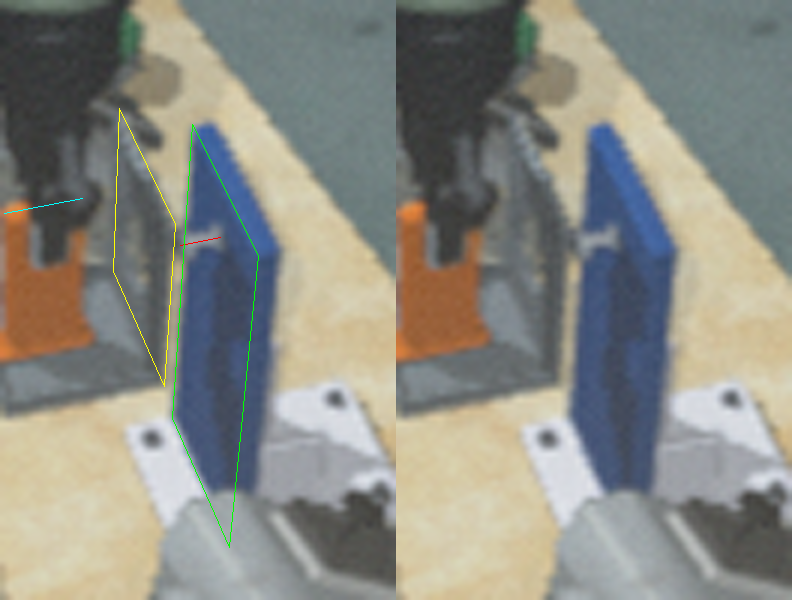

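Prediction and picture agree to 1–2 mm. Advancing 4 cm onto the screw.

>>> arm_command --deltas '[[[-0.7, 0, 0], [0, 0, 0], 1], [[-0.7, 0, 0], [0, 0, 0], 1], [[-0.7, 0, 0], [0, 0, 0], 1], [[-0.5, 0, 0], [0, 0, 0], 1], [[-0.5, 0, 0], [0, 0, 0], 1]]'

```text
clock: 10.15
position: [0.4338, 0.0234, 0.4106]
tool_rot: [-3.141, -0.0, 2.997]
force: [-0.1, 0.5, -2.9]
grip_width: 0.0128
finger_force: 59.7
```

>>> arm_command --deltas '[[[-0.5, 0, 0], [0, 0, 0], 1], [[-0.4, 0, 0], [0, 0, 0], 1], [[0, 0, 0], [0, 0, 0], 1], [[0, 0, 0], [0, 0, 0], 1]]'

```text
clock: 10.55
position: [0.442, 0.0222, 0.4106]
tool_rot: [-3.141, -0.0, 2.997]
force: [-0.4, -1.4, -2.8]
grip_width: 0.013
finger_force: 59.7
```

```bash
python3 - <<'E'
from h import *
s=bot.observe(); print({k:np.round(s[k],4) for k in("clock","position","tool_rot","force","moment")})
u=np.array([np.cos(-.145),np.sin(-.145)]); n=np.array([-u[1],u[0]]); d=np.array([.4964,.0138])-s["position"][:2]; print("along",d@u-.055,"lat",d@n)
a=bot.grab_frame("scene")
cv2.imwrite("pics/ins.png",cv2.resize(a["frame"][145:245,270:336],None,fx=6,fy=6,interpolation=cv2.INTER_CUBIC)[:,:,::-1])
E
```

```text
{'clock': np.float64(10.55), 'position': array([0.442 , 0.0222, 0.4106]), 'tool_rot': array([-3.1415e+00, -2.0000e-04,  2.9967e+00]), 'force': array([-0.4325, -1.3665, -2.8283]), 'moment': array([ 0.0158,  0.0813, -0.0529])}
along -9.513845766737083e-06 lat -0.0004179264791671585
```

View pics/ins.png

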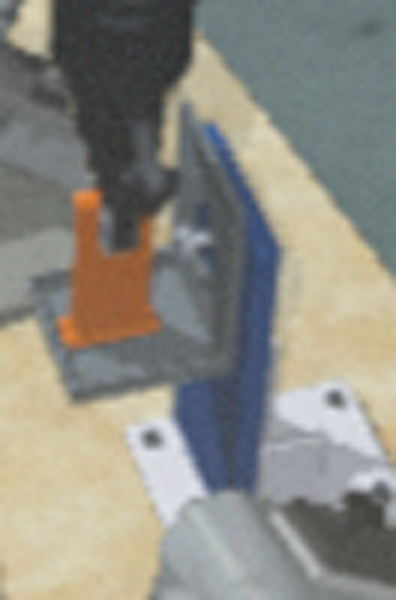

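The head shows through the keyhole at (195,240), in front of the plate, with no contact force. Lowering now.

>>> arm_command --deltas '[[[0, 0, 0.6], [0, 0, 0], 1], [[0, 0, 0.6], [0, 0, 0], 1], [[0, 0, 0.6], [0, 0, 0], 1], [[0, 0, 0.5], [0, 0, 0], 1], [[0, 0, 0], [0, 0, 0], 1]]'

```text
clock: 11.1
position: [0.442, 0.0222, 0.3869]
tool_rot: [-3.141, -0.001, 2.997]
force: [-0.2, 0.0, -1.8]
grip_width: 0.0131
finger_force: 59.7
```

>>> arm_command --deltas '[[[0, 0, 0.4], [0, 0, 0], 1], [[0, 0, 0.4], [0, 0, 0], 1], [[0, 0, 0], [0, 0, 0], 1]]'

```text
clock: 11.4
position: [0.442, 0.0222, 0.3793]
tool_rot: [-3.141, -0.001, 2.997]
force: [0.1, -0.0, -2.5]
grip_width: 0.0131
finger_force: 59.7
```

>>> arm_command --deltas '[[[0, 0, 0.2], [0, 0, 0], 1], [[0, 0, 0.2], [0, 0, 0], 1], [[0, 0, 0], [0, 0, 0], 1]]'

```text
clock: 11.7
position: [0.4421, 0.0222, 0.3755]
tool_rot: [-3.142, -0.0, 2.997]
force: [0.3, -0.6, -1.7]
grip_width: 0.0129
finger_force: 59.7
```

>>> arm_command --deltas '[[[0, 0, 0.1], [0, 0, 0], 1], [[0, 0, 0], [0, 0, 0], 1]]'

```text
clock: 11.9
position: [0.4422, 0.0222, 0.3749]
tool_rot: [3.141, 0.0, 2.997]
force: [-2.1, -0.6, 3.2]
grip_width: 0.0133
finger_force: 60.8
```

Screw now bears the weight. Letting go.

>>> arm_command --deltas '[[[0, 0, 0], [0, 0, 0], 2.5], [[0, 0, 0], [0, 0, 0], 5], [[0, 0, 0], [0, 0, 0], 5], [[0, 0, 0], [0, 0, 0], 5], [[0, 0, -0.5], [0, 0, 0], 5], [[0, 0, -1.5], [0, 0, 0], 5], [[0, 0, -3], [0, 0, 0], 5], [[0, 0, -4], [0, 0, 0], 5], [[0, 0, -4], [0, 0, 0], 5], [[0, 0, -3], [0, 0, 0], 5], [[0, 0, 0], [0, 0, 0], 5]]'

```text
clock: 13.0
position: [0.4423, 0.022, 0.5386]
tool_rot: [3.139, 0.005, 2.997]
force: [0.4, 0.4, -0.3]
grip_width: 0.0501
finger_force: 0.0
```

```bash
python3 - <<'E'
from h import *
a=bot.grab_frame("scene")
cv2.imwrite("pics/fin.png",cv2.resize(a["frame"][145:245,270:400],None,fx=6,fy=6,interpolation=cv2.INTER_CUBIC)[:,:,::-1]); print(bot.observe()["force"],bot.observe()["clock"])
E
```

```text
[-0.3479453  -0.0471782  -0.52961678] 13.05
```

View pics/fin.png

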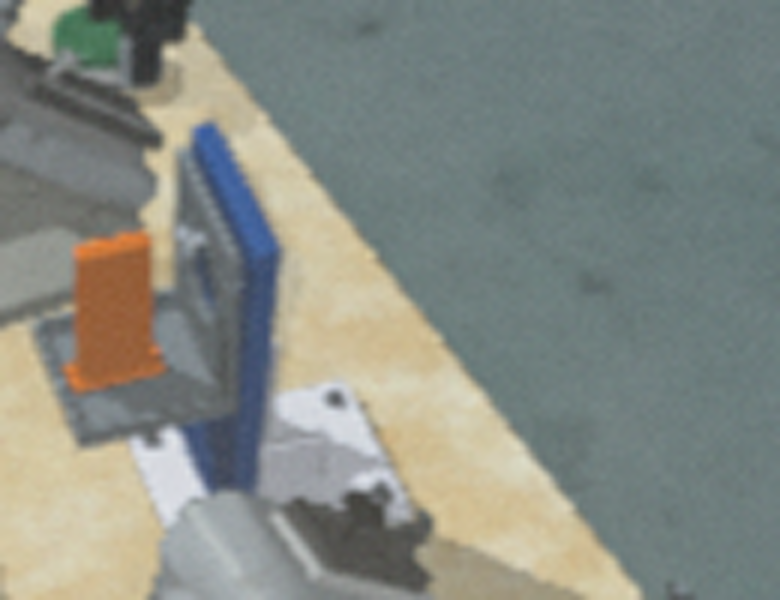

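The bracket hangs from the screw: its head is at (192,235) at the top of the slot, with the wide hole below at (205,275). It tilts slightly forward, and the gripper is clear. Handing in after a short settle.

>>> arm_command --deltas '[[[0, 0, 0], [0, 0, 0], 5], [[0, 0, 0], [0, 0, 0], 5], [[0, 0, 0], [0, 0, 0], 5], [[0, 0, 0], [0, 0, 0], 5], [[0, 0, 0], [0, 0, 0], 5]]'

```text
clock: 13.55
position: [0.4422, 0.0222, 0.5344]
tool_rot: [-3.141, -0.001, 2.997]
force: [0.8, 0.2, -0.8]
grip_width: 0.0501
finger_force: 0.0
```

```bash
python3 -c "
from workcell import bot
print(bot.job_done())"
```

```text
the job is handed in; nothing more can be done
None
```

The orange-fin bracket hangs from the end of its slot on the small blue board's screw, released with the gripper clear and the green-fin bracket untouched; the job was handed in at 13.6 s, and no verdict came back.

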